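Draw the push-fit stop end off the pipe in the vise

ROBOT

A 7-joint arm with a two-finger parallel gripper is mounted at the origin on the work surface. World frame = base frame: x ahead of the robot, y to its left, z up, the work surface at z = 0. Lengths are in m, angles in rad, forces in N, time in s.
With the tool pointing down it reaches from about 0.4 to 0.85 m from the base axis. Payload 4.5 kg.
Tool frame: the origin (TCP) lies between the finger pads; the fingertips stand 19 mm ahead of it and the grasp point (between the pads) is the TCP; z points along the fingers, y is the direction in which the jaws open and shut (so a half turn about z gives the same grasp; the last joint's range is limited). The gripper opens to 88 mm and grips with 3 to 60 N. Pads are 18 mm wide; open, the fingers measure 123 mm over their backs; the gripper's body (75 mm by 187 mm) begins 45 mm behind the grasp point.
Start: joints at [1.366, 0.689, -0.195, 1.565, 0.157, 0.902, -0.215], TCP at [0.148, -0.607, 0.258] pointing down, gripper open.
Joint ranges: [-3.01, 3.01], [-0.46, 2.08], [-1.47, 1.51], [0.13, 2.56], [-1, 4.14], [0.04, 2.09], [-2.66, 2.66]. Speed limits (rad/s): [2.57, 2.57, 3.14, 3.14, 3.14, 3.14, 3.14].

INTERFACE

Orientations are given as a unit quaternion [x, y, z, w].
In Python, from plant import status, snapshot, finish_job, cut_out, tip_of gives the robot as it stands. The module is installed in compiled form; this text tells all that it offers.
- The arm moves only by the tool carry_out, never from a script. Its arguments are lists of equal length, an entry for each row: "linear": the shift along the world's x, y, z in m, a list of three; "roll": the turn about the world's z in rad. A call has 1 to 8 rows; each row is the pose to reach, as a shift and turn from the pose measured when the call began; what a row does not reach only later rows make up. A row lasts 1/12 s, in which the tool goes at most 41.7 mm and 7.16 degrees, less where a joint would pass 70% of its speed; a pose out of reach is approached as far as the arm can. A call with a gripper value outside its range is refused whole. "gripper" is the opening, from 0 (shut) to 1 (fully open), set as the call begins (left out, the last holds). The fingers move at their own pace and stop on an object; "grip_force" is the grip in N (left out, the last holds). Time passes only in rows, so rows that repeat a pose let the fingers close. It gives the time, the measured TCP pose, the force and the opening at its end, in the units of the state.
- status.get_state(): the state, without advancing time (a new reading comes with each control period).
- snapshot(name): name is "scene" or "top"; returns a dict with "img" (420x560x3 uint8, red, green, blue), "range_z" (420x560 float32, m along the optical axis (not along the pixel's ray), 0 where there is no reading), "fx", "fy", "cx", "cy" (pixels), "world_from_camera" (4x4, takes a point from camera to world coordinates). Camera axes: x right, y down, z forward; pixel columns grow to the right and rows downward; lengths in m; the calibration is good to about 2 mm. A picture is of the moment at which its call begins.
- finish_job(): hands the job in, once; it reports no verdict.
Trained networks look in a picture, given as the dict that the camera call returned (one of the last four; its "shot" number tells which), for a name from the list of things; names that differ only in an ending like _2 or _b are one class to them, and where a whole thing is asked for, a point or a joint stands for the part that bears it (a point fixed in the world has none). Each returns a list of dicts, best first, with "confidence" (0 to 1); they miss things now and then, are a little off and sometimes report something else, mostly with a low value. They report only what shows in the picture. A call takes as long as a camera call. They do not tell look-alikes from the thing itself.
- cut_out(picture, query): "region" (420x560 bool, what is visible of it) and "pixel" ([column, row] in pixels, amid what is visible of it).
- tip_of(picture, query): "pixel" ([column, row] in pixels: a listed point, or the origin of a listed thing).
The state is a dict: "clock": time; "q": joint angles; "qd": joint speeds; "joint_torque": joint torques, N m; "tool_pos": TCP position; "eef_rot": TCP orientation; "contact_force": force on the tool from outside, world axes, zero at the start; "moment": the same for the moment, N m; "opening": opening from 0.0 (shut) to 1.0 (fully open).
Only numpy, scipy, OpenCV 4.12 (cv2) and the standard library are available. Lean on these libraries where they do the work, as an engineer would, in place of code of your own. Each camera call takes 0.05 s, during which the arm holds its last target.

TASK

Take the push-fit stop end off the end of the pipe in the vise: it has been drawn back against its teeth, so push it home onto the pipe to unhook them, squeeze its grey plastic release ring right in against the brass body, and while the ring is held in draw the fitting straight off along the slanting pipe, without leaning on the pipe or wrenching it. Keep hold of the fitting so that it does not drop on the bench, then lay it down gently on its side in the empty half of the grey tray that holds the other two brass fittings, and let go; leave everything else on the bench where it lies.

Things in the scene. Friction and masses are not known exactly. Their poses are not given: they have to be found in the camera images.
- fitting: Brass push-fit stop end on the pipe's free end, 40 mm long, 36 mm across, 0.16 kg: round sleeve, then a hexagon (flats at z = +-18 mm, corners at x = +-21 mm) with a flat closed end; a grey plastic release ring in its mouth. Origin: centre of the mouth face. +y: along the pipe from mouth to closed end (at y = 40 mm), the way it comes off. z: square to the pipe, upwards.
- fitting_mid (a point): Point on the fitting's axis, 16 mm behind the mouth face: the middle of the fitting with its ring, which is 48.5 mm long over all, 43.5 mm with the ring pressed home. It sits on the pipe with about 1 mm of play round it, and slides along it between home, where the pipe's end stops it (32 mm deep), and held by its teeth (25.5 mm deep). It starts drawn back: home is 4.5 to 6.5 mm away.
- collet (a joint): Release ring: how far it is pressed into the mouth, 0 (out) to 0.005 m (home), along the fitting's +y; spring 6 N at first, 13.5 N at home. Teeth inside hold the pipe by a groove and spread as the ring goes in, free beyond 0.0045 m. Drawn back on the pipe they are hooked: the ring stops near 0.001 m until the fitting is within 1.5 mm of home.
- collet_face (a point): Centre of the ring's outer face, 8.5 mm in front of the mouth face when out. The ring's flange is 30 mm across, 3 mm thick; the 22 mm pipe runs through it, so a rim only 4 mm high stands proud of the pipe all round. Between flange and body show 5.5 mm of narrower neck.
- pipe: Aluminium air pipe, 22 mm outside diameter, clamped in the vise, fixed. Origin in the middle of the jaws; +y along it towards the fitting, rising at 18 degrees; z square to it, upwards. Lower end at y = -100 mm. Some 90 mm are bare between jaws and release ring. Its free end, at y = 177 to 179 mm, is out of sight in the fitting, so how far the fitting has to go to be home must be felt.
- vise: Blue bench vise bolted to the bench, fixed: jaws 100 mm wide (its y) and 145 mm high, anvil on its +x side, slide and spindle with a T-handle towards -x as far as x = -190 mm and 90 mm high. Origin on the bench under the middle of the jaws.
- tray_fittings: Grey plastic tray with the two spare brass fittings, fixed: 110 (its x) by 180 mm (its y), walls 30 mm high and 4 mm thick, floor 4 mm thick. A divider at y = 0 makes two halves, 102 by 84 mm inside. The spares lie in the +y half; the -y half is empty, its middle at y = -44 mm. Origin: centre of the underside, on the bench.
- tray_sockets: Tray of the same make that holds two steel sockets, fixed: not the place for the fitting. Origin: centre of the underside.
- wrench: Combination spanner, steel, 200 mm long and 8 mm thick, lying flat on the bench; its x axis runs along it. Leave alone.
- screwdriver: Screwdriver with an orange handle, 200 mm long, 26 mm thick, lying on the bench along its x axis. Leave alone.
- pliers: Slip-joint pliers with red sleeves, 170 mm long, 13 mm thick, lying on the bench. Leave alone.
- offcut: Plain offcut of the 22 mm aluminium pipe, 130 mm long, lying on the bench along its x axis. Leave alone.
- coupling: Straight brass push-fit coupling, 67 mm long, 36 mm thick, one of the spare fittings in the +y half of tray_fittings; origin at its underside. Leave alone.
- elbow: Brass push-fit elbow, 36 mm thick with arms 37 mm long, the other spare fitting in the +y half of tray_fittings; origin at its underside. Leave alone.
- socket_a: Steel socket, 28 mm across, 36 mm tall, standing in tray_sockets; origin at its underside. Leave alone.
- socket_b: Steel socket, 22 mm across, 36 mm tall, standing in tray_sockets; origin at its underside. Leave alone.
Things that resemble listed ones, but are neither listed nor needed, are in the scene too. Leave any green or turquoise look-alike of the fitting alone.

How it is judged:
On the way, in this order (a step that is already met when the one before it is completed fails the run):
1. the release ring is pressed home by the fingers while the fitting is still on the pipe (value of joint collet above 0.0042 m and contact force between the fingers and fitting above 2 N and y of fitting in the frame of pipe below 0.156 m), for 0.1 s.
2. the fitting is drawn clear of the pipe and still in the fingers (y of fitting in the frame of pipe above 0.194 m and contact force between the fingers and fitting above 2 N), for 0.2 s.
At the end, for the whole second after the job is handed in: The fitting lies still on its side (axis level within 11 degrees) on the floor of the empty half (-y half) of the tray with the spare fittings, let go (x of fitting_mid in the frame of tray_fittings between -0.05 and 0.05 m and y of fitting_mid in the frame of tray_fittings between -0.086 and -0.004 m and z of fitting_mid in the frame of tray_fittings below 0.029 m and angle between fitting's own y axis and vertical between 1.37 and 1.77 rad and linear speed of fitting below 0.02 m/s); the robot touches nothing.
It fails at once if the fingers bear down on the pipe with more than 40 N (contact force between the fingers and pipe above 40 N).
It fails at once if the fitting is wrenched against the pipe with more than 80 N (contact force between fitting and pipe above 80 N).
It fails at once if the fitting drops on the bench or into the wrong tray (below 60 mm outside the tray with the spare fittings) (height (world z) of fitting_mid below 0.06 m and (x of fitting_mid in the frame of tray_fittings above 0.055 m or x of fitting_mid in the frame of tray_fittings below -0.055 m or y of fitting_mid in the frame of tray_fittings above 0.09 m or y of fitting_mid in the frame of tray_fittings below -0.09 m)).
It fails at once if the fitting is dropped into or rammed against a tray (more than 45 N) (contact force between fitting and tray_fittings above 45 N or contact force between fitting and tray_sockets above 45 N).
It fails at once if something else on the bench is shifted by more than 40 mm (distance of any of wrench, screwdriver, pliers, offcut, coupling, elbow, socket_a, socket_b from where it was at the start of the episode above 0.04 m).
It also fails if it takes over 45 s, if anything falls off the work surface, if the arm or the gripper's body presses on something with over 40 N, if the wrist force passes 120 N, or if a joint passes its speed limit or range.

## Working session

There is one attempt and no reset: what is moved stays moved. The work goes in short steps, Python scripts to look and compute and a tool call to move; the robot and the scene stay as the last step left them, time stands still between calls to the robot, and variables do not carry over. Pictures are saved under pics/ and viewed, and the job is handed in when it is done.

Besides the shell and the picture viewer there is one more tool, called after "Emit:" as a command line: name --pt "numbers of a row" for each row, then --argument value for the rest. carry_out: Moves the arm, as the interface text tells. Its arguments: {"type":"object","properties":{"linear":{"type":"array"},"roll":{"type":"array"},"gripper":{"type":"number"},"grip_force":{"type":"number"}},"required":["linear","roll"]}

```bash
mkdir -p pics
cat > h.py <<'E'
import numpy as np,cv2
from plant import status,snapshot,finish_job,cut_out,tip_of
def save(img,n): cv2.imwrite('pics/'+n,cv2.cvtColor(img,cv2.COLOR_RGB2BGR))
def pts(p,mask=None):
    z=p['range_z'];v,u=np.nonzero((z>0)&(mask if mask is not None else True))
    d=z[v,u];c=np.stack([(u-p['cx'])*d/p['fx'],(v-p['cy'])*d/p['fy'],d,np.ones_like(d)])
    return (p['world_from_camera']@c).T[:,:3],u,v
def w(p,px):
    u,v=int(round(px[0])),int(round(px[1]));d=p['range_z'][v,u]
    return (p['world_from_camera']@[(px[0]-p['cx'])*d/p['fx'],(px[1]-p['cy'])*d/p['fy'],d,1])[:3]
def proj(p,X):
    c=np.linalg.inv(p['world_from_camera'])@np.append(X,1);return [p['fx']*c[0]/c[2]+p['cx'],p['fy']*c[1]/c[2]+p['cy']]
E
python3 - <<'E'
from h import *
s=status.get_state()
for k in s: print(k,np.round(s[k],3))
for n in('scene','top'):
    p=snapshot(n);save(p['img'],n+'0.png');print(n,p['fx'],np.round(p['world_from_camera'],3).tolist())
    for q in['fitting','fitting_mid','collet_face','pipe','vise','tray_fittings','tray_sockets','coupling','elbow']:
        for r in cut_out(p,q)[:3]: print(q,'cut',round(r['confidence'],2),np.round(r['pixel']),r['region'].sum(),np.round(w(p,r['pixel']),3))
        for r in tip_of(p,q)[:3]: print(q,'tip',round(r['confidence'],2),np.round(r['pixel']),np.round(w(p,r['pixel']),3))
E
```

```text
clock 0.0
q [ 1.366  0.69  -0.195  1.566  0.157  0.902 -0.215]
qd [ 0.     0.001 -0.001  0.     0.001 -0.002  0.   ]
joint_torque [ 0.0000e+00 -5.2756e+01 -1.2670e+00 -1.5343e+01 -5.3000e-02  7.0000e-03
  0.0000e+00]
tool_pos [ 0.148 -0.607  0.257]
eef_rot [ 0.993  0.119 -0.    -0.001]
contact_force [-0.545 -0.17  -1.177]
moment [-0.012  0.008  0.003]
opening 1.003
scene 392.2868372249505 [[-0.308, 0.679, -0.667, 1.269], [0.951, 0.229, -0.206, 0.125], [0.013, -0.698, -0.716, 0.827], [0.0, 0.0, 0.0, 1.0]]
fitting cut 0.71 [294. 189.] 324 [ 0.585 -0.041  0.188]
fitting cut 0.64 [313. 250.] 244 [0.629 0.027 0.034]
fitting cut 0.63 [292. 214.] 263 [ 0.511 -0.063  0.023]
fitting tip 0.76 [284. 215.] [ 0.523 -0.082  0.023]
fitting tip 0.75 [287. 191.] [ 0.59  -0.059  0.181]
fitting tip 0.56 [311. 254.] [0.639 0.027 0.03 ]
fitting_mid cut 0.75 [318. 253.] 282 [0.63  0.041 0.027]
fitting_mid cut 0.7 [296. 191.] 281 [ 0.59  -0.037  0.187]
fitting_mid cut 0.51 [290. 210.] 232 [ 0.509 -0.068  0.033]
fitting_mid tip 0.71 [315. 253.] [0.634 0.036 0.029]
fitting_mid tip 0.59 [293. 187.] [ 0.581 -0
[... 2299 characters left out ...]
300 [0.696 0.005 0.024]
pipe tip 0.93 [320. 226.] [ 0.571 -0.206  0.136]
vise cut 0.68 [317. 226.] 3808 [ 0.571 -0.197  0.138]
vise tip 0.82 [314. 228.] [ 0.563 -0.188  0.14 ]
vise tip 0.42 [181. 260.] [0.464 0.204 0.008]
tray_fittings cut 0.57 [191. 259.] 1654 [0.467 0.176 0.007]
tray_fittings tip 0.69 [183. 259.] [0.468 0.195 0.025]
tray_sockets cut 0.81 [165. 208.] 2064 [0.623 0.261 0.009]
tray_sockets tip 0.58 [166. 205.] [0.633 0.261 0.005]
coupling cut 0.8 [171. 251.] 267 [0.492 0.227 0.043]
coupling tip 0.56 [170. 268.] [0.441 0.23  0.038]
coupling tip 0.53 [230. 181.] [0.712 0.063 0.02 ]
elbow cut 0.85 [169. 267.] 290 [0.445 0.234 0.04 ]
elbow tip 0.82 [170. 266.] [0.447 0.23  0.037]
```

View pics/scene0.png

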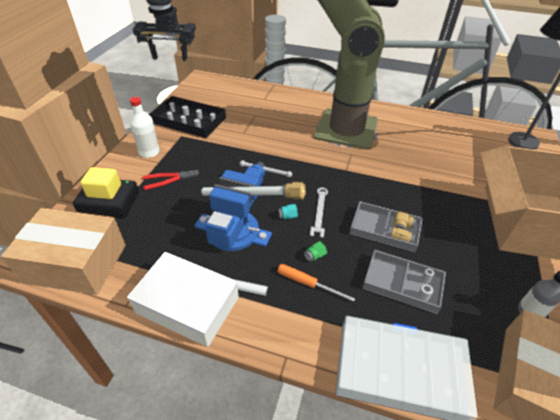

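View pics/top0.png

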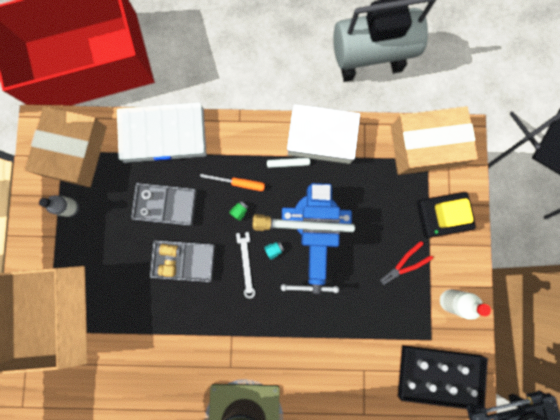

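Run:
```python
from h import *
a=cv2.imread('pics/scene0.png')[150:280,220:350];b=cv2.imread('pics/top0.png')[170:300,220:350]
c=np.hstack([a,b]);cv2.imwrite('pics/crop0.png',cv2.resize(c,None,fx=3,fy=3,interpolation=cv2.INTER_CUBIC))
```

```text
(no output)
```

View pics/crop0.png

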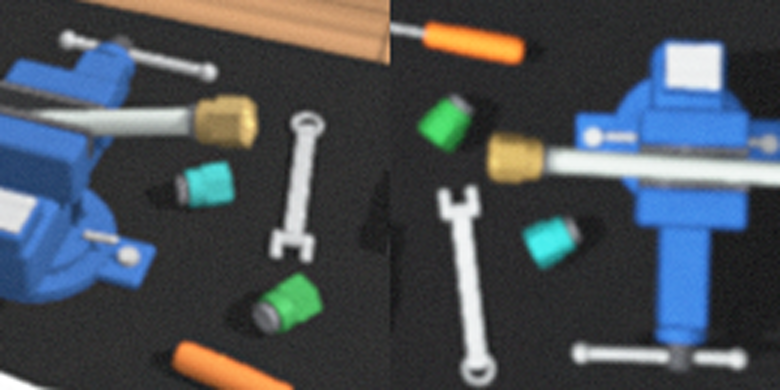

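Both views agree. There are three candidates:
- Brass stop end on the pipe: scene (296,190), top (262,224), height about 0.19 m.
- Turquoise look-alike on the bench: scene (289,212), top (274,250).
- Green look-alike on the bench: scene (316,252), top (239,211).

Only the brass one sits on the clamped pipe, so that is the target. The empty half of tray_fittings is at scene (370,222), top (200,260). Next I'll measure the geometry accurately.

```bash
cat > fit.py <<'E'
from h import *
from scipy.optimize import least_squares
def region(n):
    p=snapshot(n);X,u,v=pts(p);c=p['img'][v,u].astype(int)
    return p,X,u,v,c
out={}
for n in('scene','top'):
    p,X,u,v,c=region(n)
    m=(X[:,2]>0.10)&(X[:,2]<0.26)&(abs(X[:,0]-.575)<.04)&(X[:,1]>-.16)&(X[:,1]<0.0)
    print(n,m.sum()); out[n]=(X[m],c[m])
    np.save('pts_'+n+'.npy',np.hstack([X[m],c[m]]))
    Xp=X[m&(X[:,1]>-.15)&(X[:,1]<-.085)]
    def axis(t): 
        d=np.array([t[2],1,t[3]]);d/=np.linalg.norm(d);return np.array([t[0],-.12,t[1]]),d
    def f(t,P,R=.011):
        a,d=axis(t);q=P-a;return np.linalg.norm(q-np.outer(q@d,d),axis=1)-R
    tt=np.tan(np.radians(18))
    g=lambda t:np.append(f([t[0],t[1],t[2],tt*np.hypot(1,t[2])],Xp),0)
    r=least_squares(g,[.57,.15,0.0],loss='soft_l1',f_scale=.002)
    r4=least_squares(lambda t:f(t,Xp),[.57,.15,0.0,.32],loss='soft_l1',f_scale=.002)
    print('pipe',np.round(r.x,4),np.median(abs(r.fun)),len(Xp),'free',np.round(r4.x,4),np.degrees(np.arctan(r4.x[3])))
    a,d=axis([*r.x,tt*np.hypot(1,r.x[2])])
    Q=X[m];s=(Q-a)@d;rad=np.linalg.norm((Q-a)-np.outer((Q-a)@d,d),axis=1)
    for lo in np.arange(.02,.14,.004):
        k=(s>=lo)&(s<lo+.004)&(rad<.03)
        if k.any(): print(round(lo,3),k.sum(),np.round(np.percentile(rad[k],[10,50,90])*1e3,1),c[m][k].mean(0).round())
E
python3 fit.py
```

```text
scene 664
pipe [0.5731 0.1487 0.0227] 0.000830331600471061 191 free [0.5731 0.1486 0.0182 0.3369] 18.618111444859032
0.02 11 [ 8.6 10.7 12.1] [172. 178. 174.]
0.024 9 [10.7 11.3 13.7] [175. 181. 178.]
0.028 15 [ 8.8 10.8 12.4] [181. 188. 184.]
0.032 10 [10.4 11.3 11.9] [174. 181. 178.]
0.036 10 [ 9.4 10.4 12.6] [178. 185. 182.]
0.04 13 [ 9.8 11.  12.4] [174. 180. 176.]
0.044 11 [10.  11.  12.4] [165. 171. 167.]
0.048 11 [ 9.5 11.3 12.1] [139. 144. 143.]
0.052 12 [12.5 13.5 15.2] [96. 97. 97.]
0.056 18 [11.5 13.3 16. ] [112. 105.  93.]
0.06 9 [15.7 16.8 18.7] [130. 113.  80.]
0.064 23 [15.8 17.5 18.2] [152. 129.  84.]
0.068 21 [14.8 16.8 18.5] [150. 127.  83.]
0.072 19 [15.8 17.5 18.6] [150. 127.  83.]
0.076 21 [17.2 18.2 19.7] [150. 128.  84.]
0.08 25 [16.5 18.4 19.9] [152. 130.  84.]
0.084 25 [16.8 18.7 19.8] [152. 129.  85.]
0.088 22 [16.3 18.3 18.7] [157. 133.  88.]
0.092 26 [16.4 18.5 20.6] [155. 132.  86.]
0.096 28 [16.1 17.6 19.5] [160. 136.  89.]
0.1 77 [ 6.4 14.1 19.3] [198. 171. 111.]
top 558
pipe [0.5719 0.1511 0.0128] 0.000843760823237478 193 free [0.5719 0.151  0.0129 0.3
[... 216 characters left out ...]
.5] [221. 228. 224.]
0.04 8 [ 8.9 10.9 12.6] [194. 202. 198.]
0.044 11 [ 9.2 10.1 13.3] [193. 201. 198.]
0.048 10 [11.  12.2 13.8] [169. 177. 175.]
0.052 18 [11.5 14.7 16.7] [124. 127. 127.]
0.056 8 [12.7 13.4 16.3] [134. 126. 109.]
0.06 17 [16.1 17.5 19.4] [161. 137.  90.]
0.064 19 [17.  17.8 20.1] [194. 164.  97.]
0.068 17 [15.3 17.6 19.3] [185. 156.  91.]
0.072 18 [16.2 18.3 19.4] [180. 152.  89.]
0.076 25 [16.9 19.8 21.2] [187. 158.  92.]
0.08 27 [15.9 19.1 20.7] [189. 160.  93.]
0.084 20 [16.9 18.7 20.8] [179. 151.  88.]
0.088 24 [15.9 18.9 21.3] [187. 158.  92.]
0.092 23 [15.8 18.4 20.1] [188. 159.  93.]
0.096 52 [ 7.2 16.2 19.5] [202. 172. 100.]
0.1 4 [19.2 20.6 22. ] [208. 176. 102.]
```

Run:
```python
from h import *
p=snapshot('top');X,u,v=pts(p)
A=np.array([.148,-.607]);B=np.array([.573,-.05]);L=np.linalg.norm(B-A);d=(B-A)/L
s=(X[:,:2]-A)@d;t=(X[:,:2]-A)@[-d[1],d[0]]
for a in np.arange(-.0,L+.1,.05):
    k=(s>a)&(s<a+.05)&(abs(t)<.13)
    print(round(a,2),X[k,2].max().round(3))
print('bottle cap',w(p,[489,311]),w(p,[465,303]))
# tray
for n in('top','scene'):
    p=snapshot(n);r=cut_out(p,'tray_fittings')[0];X,u,v=pts(p,r['region'])
    m=X[:,2]>-.01
    print(n,r['confidence'],X[m].min(0),X[m].max(0))
    k=m&(X[:,2]>.022); print(cv2.minAreaRect(X[k,:2].astype(np.float32)), cv2.minAreaRect(X[m,:2].astype(np.float32)))
p=snapshot('top');c=cv2.resize(cv2.cvtColor(p['img'],cv2.COLOR_RGB2BGR)[225:295,135:230],None,fx=6,fy=6,interpolation=cv2.INTER_CUBIC);cv2.imwrite('pics/tray.png',c)
```

```text
-0.0 0.43
0.05 0.391
0.1 0.048
0.15 0.046
0.2 0.011
0.25 0.016
0.3 0.018
0.35 0.01
0.4 0.082
0.45 0.095
0.5 0.149
0.55 0.15
0.6 0.166
0.65 0.194
0.7 0.201
0.75 0.042
0.8 0.041
bottle cap [ 0.3581009  -0.63080831  0.20088899] [ 0.36999527 -0.59727424  0.14302923]
top 0.83 [ 0.40113445  0.10454601 -0.00381302] [0.52138952 0.30069128 0.0439916 ]
((0.4620911478996277, 0.19702652096748352), (0.18109655380249023, 0.10978317260742188), 87.16082000732422) ((0.46052366495132446, 0.2019445300102234), (0.19505852460861206, 0.11716452986001968), 88.22246551513672)
scene 0.57 [ 0.40340198  0.10690276 -0.0026403 ] [0.52527708 0.29026227 0.03794018]
((0.46360963582992554, 0.2003134787082672), (0.18059654533863068, 0.11598023772239685), 87.04915618896484) ((0.46401873230934143, 0.19972245395183563), (0.18170182406902313, 0.11688452214002609), 87.07042694091797)
```

View pics/tray.png

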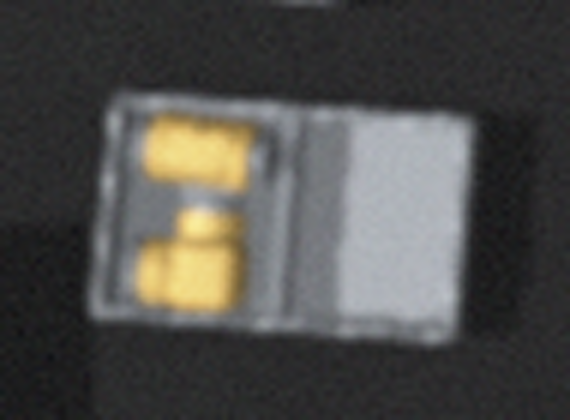

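Emit:
carry_out --pt "0 0 0.04" --pt "0 0 0.08" --pt "0 0 0.11" --roll '[-0.1, -0.2, -0.257]' --gripper 1.0 --grip_force 8

```text
clock: 2.55
tool_pos: [0.1481, -0.6077, 0.3705]
eef_rot: [1.0, -0.011, 0.001, 0.001]
contact_force: [0.9, -0.8, 0.5]
opening: 1.001
```

Picture: the empty half is on the right of the crop, about (400,215), and the two brass spares are on the left. The tray centre is about (0.463, 0.198) and the middle of the empty half about (0.461, 0.154). The corridor to the fitting is clear at this height.

Emit:
carry_out --pt "0.024 0.032 0" --pt "0.048 0.064 0" --pt "0.072 0.096 0" --pt "0.096 0.128 0" --pt "0.12 0.16 0" --pt "0.144 0.192 0" --pt "0.168 0.224 0" --pt "0.192 0.256 0" --roll '[0, 0, 0, 0, 0, 0, 0, 0]'

```text
clock: 3.22
tool_pos: [0.3409, -0.35, 0.3708]
eef_rot: [1.0, -0.011, 0.001, 0.001]
contact_force: [0.9, -0.4, -0.6]
opening: 1.0
```

Emit:
carry_out --pt "0.024 0.032 0" --pt "0.048 0.064 0" --pt "0.072 0.096 0" --pt "0.096 0.128 0" --pt "0.12 0.16 0" --pt "0.144 0.192 0" --pt "0.168 0.224 0" --pt "0.192 0.256 0" --roll '[0, 0, 0, 0, 0, 0, 0, 0]'

```text
clock: 3.88
tool_pos: [0.5338, -0.0922, 0.371]
eef_rot: [1.0, -0.011, 0.001, 0.001]
contact_force: [0.7, -0.1, 0.4]
opening: 1.0
```

Emit:
carry_out --pt "0.02 0.021 -0.015" --pt "0.039 0.042 -0.04" --pt "0.039 0.042 -0.08" --pt "0.039 0.042 -0.12" --pt "0.039 0.042 -0.15" --pt "0.039 0.042 -0.15" --roll '[0, 0, 0, 0, 0, 0]'

```text
clock: 4.38
tool_pos: [0.5687, -0.0501, 0.2154]
eef_rot: [1.0, -0.011, -0.005, 0.001]
contact_force: [-0.9, -0.5, -0.5]
opening: 0.996
```

Run:
```python
from h import *
o=[]
for n,(r,c) in(('scene',(140,230)),('top',(170,200))):
    p=snapshot(n);o.append(cv2.cvtColor(p['img'],cv2.COLOR_RGB2BGR)[r:r+110,c:c+130])
cv2.imwrite('pics/c1.png',cv2.resize(np.hstack(o),None,fx=3,fy=3,interpolation=cv2.INTER_CUBIC))
```

```text
(no output)
```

View pics/c1.png

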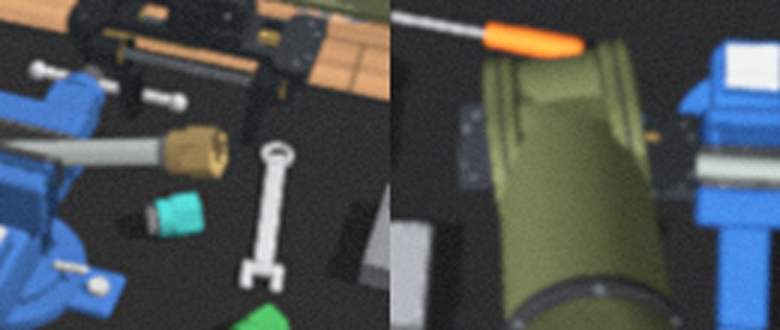

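Run:
```python
from h import *
s=status.get_state();print(s['tool_pos'],s['opening'])
p=snapshot('scene')
for X in[(.569,-.1,.196),(.569,0.0,.196),(.569,-.094,.196),(.569,-.006,.196),(.569+.009,-.094,.196),(.573,-.0756,.180)]:print(X,np.array(proj(p,X))-[230,140],(np.array(proj(p,X))-[230,140])*3)
X,u,v=pts(p)
for y0,y1 in((-.13,-.09),(-.01,.03)):
    k=(X[:,1]>y0)&(X[:,1]<y1)&(abs(X[:,0]-.565)<.03)&(X[:,2]>.185)&(X[:,2]<.26)
    for z in np.arange(.185,.26,.006):
        j=k&(X[:,2]>=z)&(X[:,2]<z+.006)
        if j.sum(): print(y0,round(z,3),j.sum(),X[j].min(0).round(3),X[j].max(0).round(3))
c=cv2.resize(cv2.cvtColor(p['img'],cv2.COLOR_RGB2BGR)[130:220,240:340],None,fx=7,fy=7,interpolation=cv2.INTER_CUBIC);c=np.clip(c.astype(float)*1.8,0,255);cv2.imwrite('pics/c2.png',c[:600])
```

```text
[ 0.57267034 -0.05024328  0.22103118] 0.9980857281210197
(0.569, -0.1, 0.196) [43.5434196  37.18644718] [130.6302588  111.55934154]
(0.569, 0.0, 0.196) [83.01372035 45.94904827] [249.04116105 137.8471448 ]
(0.569, -0.094, 0.196) [45.86399359 37.70162603] [137.59198077 113.10487809]
(0.569, -0.006, 0.196) [80.5969437  45.41251195] [241.7908311  136.23753586]
(0.578, -0.094, 0.196) [44.72676774 39.98801594] [134.18030322 119.96404783]
(0.573, -0.0756, 0.18) [52.37156621 45.20982883] [157.11469863 135.62948648]
-0.13 0.197 5 [ 0.564 -0.101  0.201] [ 0.579 -0.093  0.203]
-0.13 0.203 14 [ 0.564 -0.105  0.203] [ 0.583 -0.092  0.209]
-0.13 0.209 14 [ 0.566 -0.105  0.209] [ 0.582 -0.092  0.214]
-0.13 0.215 16 [ 0.561 -0.107  0.215] [ 0.584 -0.092  0.221]
-0.13 0.221 20 [ 0.568 -0.108  0.221] [ 0.584 -0.092  0.227]
-0.13 0.227 15 [ 0.566 -0.108  0.227] [ 0.583 -0.093  0.232]
-0.13 0.233 17 [ 0.565 -0.108  0.233] [ 0.583 -0.093  0.239]
-0.13 0.239 18 [ 0.566 -0.108  0.239] [ 0.583 -0.093  0.245]
-0.13 0.245 27 [ 0.564 -0.11   0.245] [ 0.584 -0.092  0.251]
-0.13 0.251 10 [ 0.573 -0.109  0.252] [ 0.584 -0.1    0.257]
-0.13 0.257 3 [ 0.577 -0.105  0.258] [ 0.582 -0.1    0.259]
-0.01 0.197 3 [ 0.581 -0.002  0.2  ] [0.584 0.003 0.202]
-0.01 0.203 10 [ 0.582 -0.005  0.203] [0.586 0.008 0.208]
-0.01 0.209 14 [ 0.573 -0.003  0.209] [0.586 0.009 0.215]
-0.01 0.215 13 [ 0.568 -0.003  0.216] [0.587 0.01  0.221]
-0.01 0.221 13 [ 0.575 -0.004  0.222] [0.585 0.011 0.226]
-0.01 0.227 15 [ 0.568 -0.002  0.227] [0.589 0.011 0.233]
-0.01 0.233 13 [ 0.571 -0.003  0.233] [0.585 0.012 0.239]
-0.01 0.239 12 [ 0.58  -0.003  0.239] [0.586 0.012 0.245]
-0.01 0.245 13 [ 0.578 -0.004  0.245] [0.586 0.013 0.249]
-0.01 0.251 1 [0.586 0.004 0.251] [0.586 0.004 0.251][ WARN:0@1.830] global loadsave.cpp:1063 imwrite_ Unsupported depth image for selected encoder is fallbacked to CV_8U.
```

View pics/c2.png

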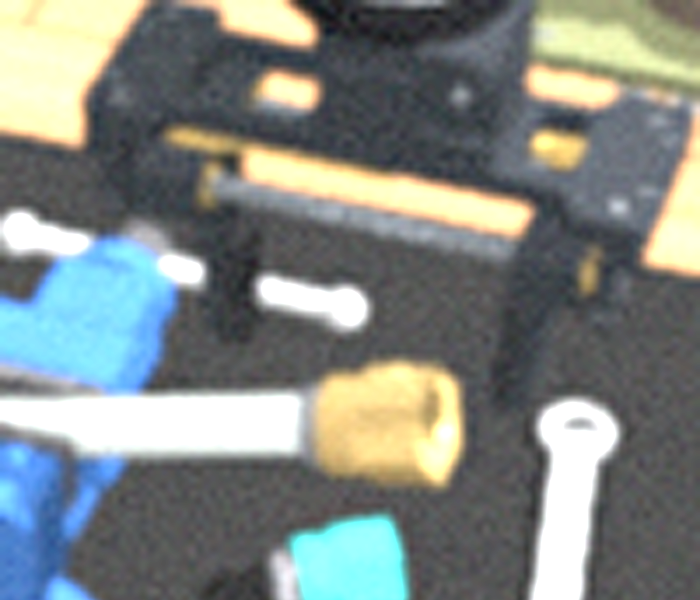

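The fingers straddle the fitting, with tips on both sides of it in the crop at (235,330) and (510,400). The camera heights agree with the arm's own reading to about 1 mm. Next I narrow the jaws and feel for the pipe.

Emit:
carry_out --pt "0 0.002 0" --pt "0 0.002 -0.008" --pt "0 0.002 -0.016" --pt "0 0.002 -0.021" --pt "0 0.002 -0.021" --pt "0 0.002 -0.021" --roll '[0, 0, 0, 0, 0, 0]' --gripper 0.72

```text
clock: 5.03
tool_pos: [0.5735, -0.0483, 0.2011]
eef_rot: [1.0, -0.012, 0.002, 0.001]
contact_force: [0.3, -0.2, 0.5]
opening: 0.719
```

Emit:
carry_out --pt "0 0 -0.001" --pt "0 0 -0.002" --pt "0 0 -0.003" --pt "0 0 -0.004" --pt "0 0 -0.004" --roll '[0, 0, 0, 0, 0]'

```text
clock: 5.45
tool_pos: [0.5735, -0.0483, 0.1969]
eef_rot: [1.0, -0.012, 0.001, 0.001]
contact_force: [-0.6, 0.1, -0.1]
opening: 0.722
```

Emit:
carry_out --pt "0 0 -0.001" --pt "0 0 -0.001" --pt "0 0 -0.001" --roll '[0, 0, 0]'

```text
clock: 5.7
tool_pos: [0.5734, -0.0483, 0.196]
eef_rot: [1.0, -0.012, 0.001, 0.001]
contact_force: [-0.3, -0.1, -0.6]
opening: 0.719
```

Emit:
carry_out --pt "0 0 -0.001" --pt "0 0 -0.001" --pt "0 0 -0.001" --roll '[0, 0, 0]'

```text
clock: 5.95
tool_pos: [0.5734, -0.0483, 0.1949]
eef_rot: [1.0, -0.012, 0.001, 0.001]
contact_force: [0.8, -0.4, -0.9]
opening: 0.721
```

Emit:
carry_out --pt "0 0 -0.001" --pt "0 0 -0.001" --pt "0 0 -0.001" --roll '[0, 0, 0]'

```text
clock: 6.2
tool_pos: [0.5735, -0.0483, 0.194]
eef_rot: [1.0, -0.012, 0.002, 0.001]
contact_force: [0.5, -0.1, 0.8]
opening: 0.721
```

Emit:
carry_out --pt "0 0 -0.001" --pt "0 0 -0.001" --pt "0 0 -0.001" --roll '[0, 0, 0]'

```text
clock: 6.45
tool_pos: [0.5736, -0.0482, 0.1935]
eef_rot: [1.0, -0.012, 0.002, 0.001]
contact_force: [-1.8, 0.7, 4.4]
opening: 0.723
```

Contact felt at TCP z of about 0.1937, where 0.1936 was predicted, so the geometry holds. I raise to about 1.7 mm clearance and close softly on the ring and the closed end.

Emit:
carry_out --pt "0 -0.001 0.0035" --pt "-0.001 -0.002 0.0035" --pt "-0.001 -0.002 0.0035" --pt "-0.001 -0.002 0.0035" --roll '[0, 0, 0, 0]' --gripper 0.62

```text
clock: 6.78
tool_pos: [0.5724, -0.0504, 0.1968]
eef_rot: [1.0, -0.012, 0.002, 0.001]
contact_force: [0.3, 0.3, 0.5]
opening: 0.62
```

Emit:
carry_out --pt "0 0 0" --pt "0 0 0" --pt "0 0 0" --pt "0 0 0" --roll '[0, 0, 0, 0]' --gripper 0.4 --grip_force 6

```text
clock: 7.12
tool_pos: [0.5724, -0.0504, 0.1967]
eef_rot: [1.0, -0.012, 0.001, 0.001]
contact_force: [-0.1, -0.3, 0.8]
opening: 0.57
```

Emit:
carry_out --pt "0 -0.001 -0.0003" --pt "0 -0.002 -0.0006" --pt "0 -0.003 -0.001" --pt "0 -0.003 -0.001" --roll '[0, 0, 0, 0]'

```text
clock: 7.45
tool_pos: [0.5724, -0.0537, 0.1957]
eef_rot: [1.0, -0.012, 0.002, 0.002]
contact_force: [-0.0, 0.2, -0.1]
opening: 0.57
```

Emit:
carry_out --pt "0 -0.001 -0.0003" --pt "0 -0.001 -0.0003" --pt "0 -0.001 -0.0003" --roll '[0, 0, 0]'

```text
clock: 7.7
tool_pos: [0.5724, -0.055, 0.1953]
eef_rot: [1.0, -0.012, 0.002, 0.002]
contact_force: [0.0, -0.7, -0.8]
opening: 0.57
```

Emit:
carry_out --pt "0 -0.0008 -0.0003" --pt "0 -0.0008 -0.0003" --pt "0 -0.0008 -0.0003" --roll '[0, 0, 0]'

```text
clock: 7.95
tool_pos: [0.5724, -0.0553, 0.1951]
eef_rot: [1.0, -0.012, 0.002, 0.001]
contact_force: [0.1, 1.0, 1.7]
opening: 0.571
```

Run:
```python
from h import *
p=snapshot('scene')
c=cv2.resize(cv2.cvtColor(p['img'],cv2.COLOR_RGB2BGR)[150:220,250:340],None,fx=8,fy=8,interpolation=cv2.INTER_CUBIC);cv2.imwrite('pics/c3.png',np.clip(c.astype(float)*1.6,0,255).astype(np.uint8))
print(status.get_state()['contact_force'],status.get_state()['tool_pos'])
```

```text
[-0.38705807  2.07182703  2.51644105] [ 0.57245497 -0.05533222  0.19511935]
```

View pics/c3.png

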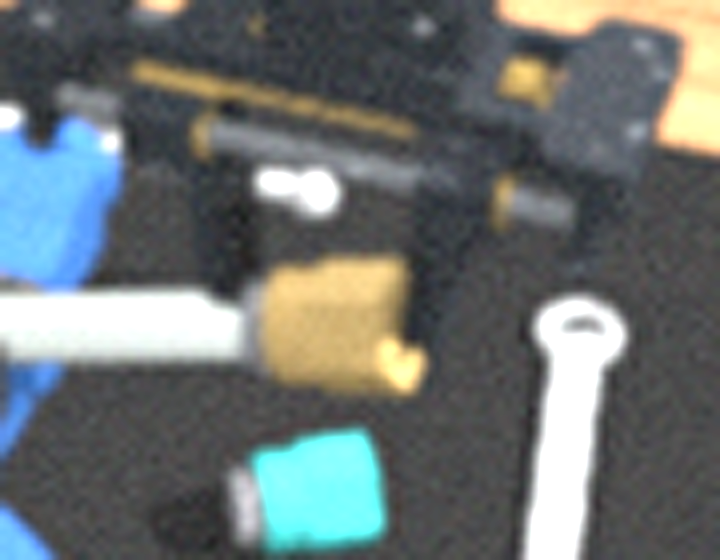

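Ring finger sits at the grey ring, crop (245,300), and the other finger is on the closed end at (420,300). The fitting has gone with the hand about 5.2 mm and resistance is starting. I push slightly more to confirm it is home.

Emit:
carry_out --pt "0 -0.0012 -0.0004" --pt "0 -0.0012 -0.0004" --pt "0 -0.0012 -0.0004" --roll '[0, 0, 0]'

```text
clock: 8.25
tool_pos: [0.5725, -0.0555, 0.195]
eef_rot: [1.0, -0.011, 0.002, 0.001]
contact_force: [-1.9, 4.3, 4.0]
opening: 0.572
```

Emit:
carry_out --pt "0 0 0" --pt "0 0.0005 0.0002" --pt "0 0.001 0.0003" --pt "0 0.0015 0.0005" --pt "0 0.0015 0.0005" --roll '[0, 0, 0, 0, 0]' --gripper 0.3 --grip_force 25

```text
clock: 8.67
tool_pos: [0.5726, -0.0532, 0.1955]
eef_rot: [1.0, -0.011, 0.002, 0.0]
contact_force: [-1.0, 5.3, 4.0]
opening: 0.502
```

Run:
```python
from h import *
p=snapshot('scene')
c=cv2.resize(cv2.cvtColor(p['img'],cv2.COLOR_RGB2BGR)[150:220,250:340],None,fx=8,fy=8,interpolation=cv2.INTER_CUBIC);cv2.imwrite('pics/c4.png',np.clip(c.astype(float)*1.6,0,255).astype(np.uint8))
s=status.get_state();print(s['contact_force'],s['moment'],s['tool_pos'],s['opening'])
```

```text
[-1.08972638  5.35472813  4.0136398 ] [ 0.964192    0.20816507 -0.08248127] [ 0.5725707  -0.05323792  0.19555412] 0.5087279078590663
```

View pics/c4.png

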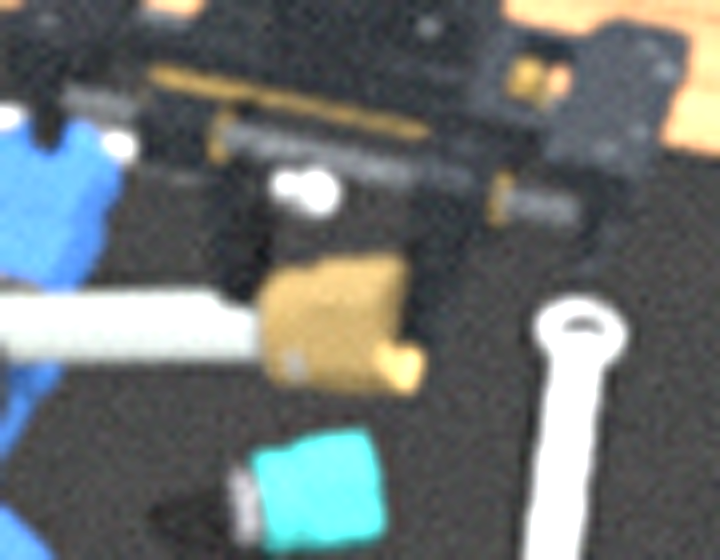

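The ring is pressed flush; the flange no longer shows in front of the brass at (255,310). Now I draw along the pipe, a small step first.

Emit:
carry_out --pt "0 0.001 0.0003" --pt "0 0.002 0.0007" --pt "0 0.004 0.0013" --pt "0 0.006 0.002" --roll '[0, 0, 0, 0]'

```text
clock: 9.05
tool_pos: [0.5722, -0.0488, 0.1971]
eef_rot: [1.0, -0.012, 0.001, 0.001]
contact_force: [-0.3, -0.7, -0.8]
opening: 0.508
```

Emit:
carry_out --pt "0 0.004 0.0013" --pt "0 0.008 0.0026" --pt "0 0.012 0.0039" --pt "0 0.016 0.0052" --pt "0 0.018 0.0058" --roll '[0, 0, 0, 0, 0]'

```text
clock: 9.47
tool_pos: [0.5724, -0.0298, 0.2033]
eef_rot: [1.0, -0.011, 0.002, 0.001]
contact_force: [0.3, -1.2, -1.2]
opening: 0.504
```

Emit:
carry_out --pt "0 0.004 0.0013" --pt "0 0.008 0.0026" --pt "0 0.012 0.0039" --pt "0 0.016 0.0052" --pt "0 0.02 0.0065" --pt "0 0.024 0.0078" --pt "0 0.028 0.0091" --pt "0 0.032 0.0104" --roll '[0, 0, 0, 0, 0, 0, 0, 0]'

```text
clock: 10.13
tool_pos: [0.5723, 0.0026, 0.2137]
eef_rot: [1.0, -0.011, 0.001, 0.001]
contact_force: [0.5, 1.2, -2.6]
opening: 0.504
```

Emit:
carry_out --pt "0 0.005 0.0016" --pt "0 0.01 0.0033" --pt "0 0.01 0.0033" --pt "0 0.01 0.0033" --roll '[0, 0, 0, 0]'

```text
clock: 10.47
tool_pos: [0.5724, 0.0132, 0.2172]
eef_rot: [1.0, -0.011, 0.002, 0.001]
contact_force: [-1.6, 0.1, -2.2]
opening: 0.503
```

Run:
```python
from h import *
p=snapshot('scene')
c=cv2.resize(cv2.cvtColor(p['img'],cv2.COLOR_RGB2BGR)[150:220,260:350],None,fx=8,fy=8,interpolation=cv2.INTER_CUBIC);cv2.imwrite('pics/c5.png',np.clip(c.astype(float)*1.6,0,255).astype(np.uint8))
s=status.get_state();print(s['contact_force'],s['tool_pos'],s['opening'])
```

```text
[ 0.18859236 -0.10514922 -2.12581289] [0.57229278 0.01262461 0.2170589 ] 0.5058604959797875
```

View pics/c5.png

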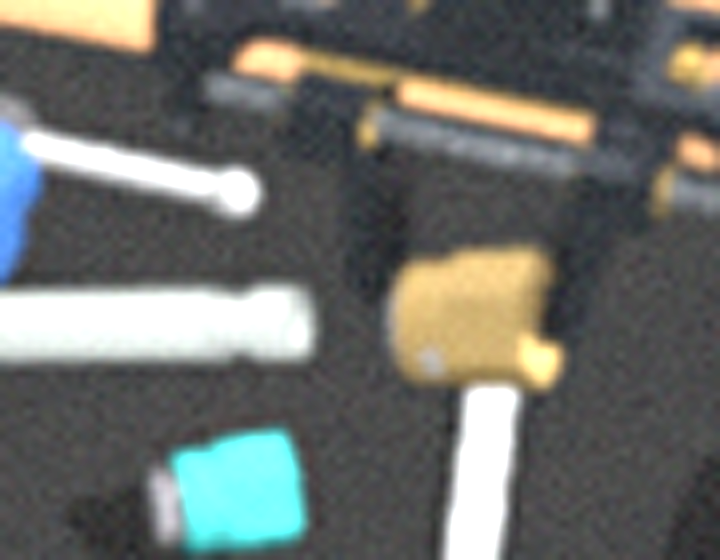

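The fitting is clear of the pipe (pipe end at crop (315,320)) and held between the fingers at (470,320), ring still in. Next I lift, turn and carry it to the tray.

```bash
python3 -c "
from h import *
print(np.round(status.get_state()['q'],2))"
```

```text
[ 0.01  0.67 -0.19  1.77  0.18  0.71 -1.87]
```

Emit:
carry_out --pt "0 0.005 0.01" --pt "-0.005 0.02 0.02" --pt "-0.015 0.035 0.03" --pt "-0.03 0.05 0.03" --roll '[0, 0.08, 0.16, 0.24]'

```text
clock: 10.85
tool_pos: [0.5443, 0.0634, 0.2494]
eef_rot: [0.994, 0.11, 0.004, 0.001]
contact_force: [0.3, 0.0, -1.9]
opening: 0.503
```

```bash
python3 -c "
from h import *
print(np.round(status.get_state()['q'],2))"
```

```text
[-0.04  0.6  -0.26  1.81  0.22  0.75 -1.77]
```

Emit:
carry_out --pt "-0.012 0.014 0" --pt "-0.024 0.028 0" --pt "-0.036 0.042 0" --pt "-0.048 0.055 0" --pt "-0.06 0.067 0" --pt "-0.07 0.077 0" --pt "-0.078 0.085 0" --pt "-0.083 0.091 0" --roll '[0.11, 0.22, 0.33, 0.44, 0.55, 0.66, 0.77, 0.88]'

```text
clock: 11.52
tool_pos: [0.4606, 0.1553, 0.2503]
eef_rot: [0.851, 0.525, 0.005, -0.001]
contact_force: [-0.6, 0.3, -1.4]
opening: 0.502
```

Emit:
carry_out --pt "0 0 -0.02" --pt "0 0 -0.04" --pt "0 0 -0.06" --pt "0 0 -0.08" --pt "0 0 -0.09" --pt "0 0 -0.1" --roll '[0.1, 0.2, 0.3, 0.4, 0.42, 0.42]'

```text
clock: 12.02
tool_pos: [0.461, 0.155, 0.1498]
eef_rot: [0.723, 0.691, 0.004, -0.002]
contact_force: [0.2, -0.4, -1.7]
opening: 0.506
```

Run:
```python
from h import *
p=snapshot('scene')
c=cv2.resize(cv2.cvtColor(p['img'],cv2.COLOR_RGB2BGR)[150:260,310:440],None,fx=5,fy=5,interpolation=cv2.INTER_CUBIC);cv2.imwrite('pics/c6.png',np.clip(c.astype(float)*1.5,0,255).astype(np.uint8))
for X in [(.461,.154,.004),(.461,.155,.131)]: print((np.array(proj(p,X))-[310,150])*5)
```

```text
[295.74015716 368.33088343]
[341.85393865 205.21973588]
```

View pics/c6.png

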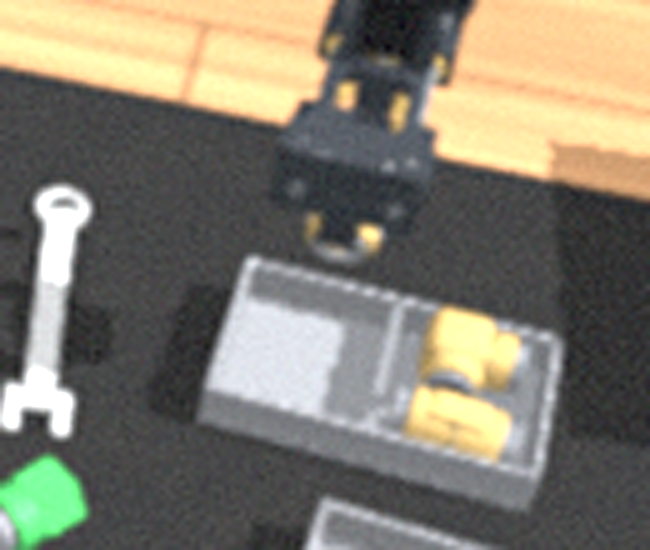

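The fitting is held above the tray at (345,235). The empty half's floor centre projects to (296,368), inside the left half, so the target is right. Now I descend and feel for the floor.

Emit:
carry_out --pt "0 0 -0.025" --pt "0 0 -0.05" --pt "0 0 -0.07" --pt "0 0 -0.083" --pt "0 0 -0.089" --pt "0 0 -0.091" --pt "0 0 -0.091" --roll '[0, 0, 0, 0, 0, 0, 0]'

```text
clock: 12.65
tool_pos: [0.4609, 0.155, 0.058]
eef_rot: [0.723, 0.691, 0.004, -0.002]
contact_force: [-0.1, -0.1, -2.3]
opening: 0.506
```

Emit:
carry_out --pt "0 0 -0.001" --pt "0 0 -0.002" --pt "0 0 -0.003" --pt "0 0 -0.004" --pt "0 0 -0.004" --roll '[0, 0, 0, 0, 0]'

```text
clock: 13.07
tool_pos: [0.461, 0.155, 0.0542]
eef_rot: [0.723, 0.691, 0.004, -0.002]
contact_force: [-0.3, 0.9, -1.9]
opening: 0.505
```

Emit:
carry_out --pt "0 0 -0.001" --pt "0 0 -0.002" --pt "0 0 -0.003" --pt "0 0 -0.003" --roll '[0, 0, 0, 0]'

```text
clock: 13.4
tool_pos: [0.4609, 0.155, 0.051]
eef_rot: [0.723, 0.691, 0.004, -0.002]
contact_force: [-0.0, -0.1, -1.7]
opening: 0.504
```

Emit:
carry_out --pt "0 0 -0.001" --pt "0 0 -0.002" --pt "0 0 -0.002" --roll '[0, 0, 0]'

```text
clock: 13.65
tool_pos: [0.4609, 0.155, 0.0494]
eef_rot: [0.723, 0.691, 0.004, -0.001]
contact_force: [-1.4, 0.1, 5.8]
opening: 0.506
```

Emit:
carry_out --pt "0 0 -0.001" --pt "0 0 -0.001" --pt "0 0 -0.001" --roll '[0, 0, 0]'

```text
clock: 13.9
tool_pos: [0.4609, 0.1551, 0.0492]
eef_rot: [0.723, 0.691, 0.004, -0.001]
contact_force: [-0.7, -1.8, 9.4]
opening: 0.504
```

The floor is felt at 0.0495, where 0.0497 was predicted. I ease the grip and press gently so the fitting pivots down level.

Emit:
carry_out --pt "0 0 0" --pt "0 0 -0.0005" --pt "0 0 -0.001" --roll '[0, 0, 0]' --grip_force 12

```text
clock: 14.15
tool_pos: [0.4612, 0.1552, 0.0485]
eef_rot: [0.723, 0.691, 0.004, -0.001]
contact_force: [-1.5, -0.4, 10.4]
opening: 0.546
```

Emit:
carry_out --pt "0 0 -0.001" --pt "0 0 -0.0015" --pt "0 0 -0.0015" --roll '[0, 0, 0]'

```text
clock: 14.4
tool_pos: [0.4608, 0.1552, 0.0476]
eef_rot: [0.723, 0.691, 0.004, -0.001]
contact_force: [-2.5, 0.6, 11.0]
opening: 0.553
```

Emit:
carry_out --pt "0 0 -0.001" --pt "0 0 -0.002" --pt "0 0 -0.003" --pt "0 0 -0.003" --roll '[0, 0, 0, 0]' --grip_force 9

```text
clock: 14.73
tool_pos: [0.4594, 0.1552, 0.0447]
eef_rot: [0.722, 0.691, 0.004, -0.001]
contact_force: [-2.5, 0.7, 6.3]
opening: 0.564
```

Emit:
carry_out --pt "0 0 -0.001" --pt "0 0 -0.002" --pt "0 0 -0.003" --pt "0 0 -0.003" --roll '[0, 0, 0, 0]'

```text
clock: 15.07
tool_pos: [0.458, 0.1552, 0.0417]
eef_rot: [0.722, 0.692, 0.003, -0.002]
contact_force: [-3.3, -0.5, 5.4]
opening: 0.551
```

Run:
```python
from h import *
p=snapshot('scene')
c=cv2.resize(cv2.cvtColor(p['img'],cv2.COLOR_RGB2BGR)[180:250,335:425],None,fx=8,fy=8,interpolation=cv2.INTER_CUBIC);cv2.imwrite('pics/c7.png',np.clip(c.astype(float)*1.5,0,255).astype(np.uint8))
```

```text
(no output)
```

View pics/c7.png

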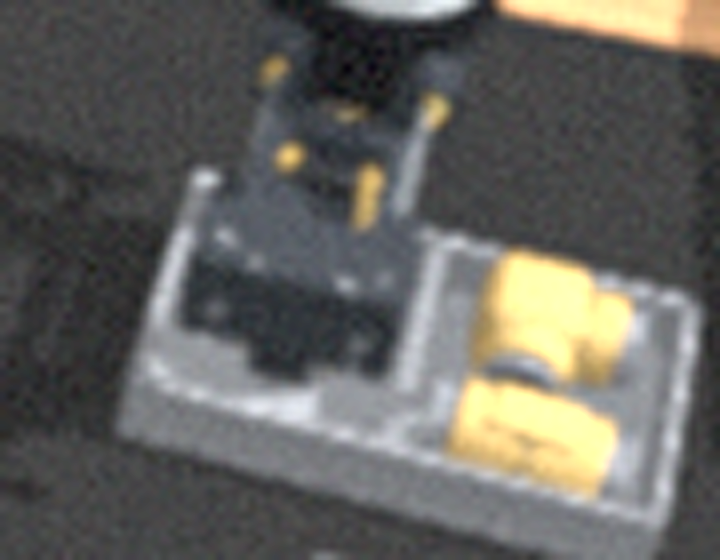

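Scene shows the hand over the empty half, with both fingers inside its walls. I keep leveling.

Emit:
carry_out --pt "0.001 0 -0.001" --pt "0.001 0 -0.002" --pt "0.001 0 -0.002" --roll '[0, 0, 0]' --grip_force 7

```text
clock: 15.37
tool_pos: [0.4586, 0.1553, 0.0394]
eef_rot: [0.722, 0.692, 0.002, -0.002]
contact_force: [-2.4, 0.5, 3.4]
opening: 0.553
```

Emit:
carry_out --pt "0.001 0 -0.001" --pt "0.001 0 -0.002" --pt "0.001 0 -0.002" --roll '[0, 0, 0]'

```text
clock: 15.62
tool_pos: [0.459, 0.1553, 0.0374]
eef_rot: [0.722, 0.692, 0.002, -0.002]
contact_force: [-3.5, -0.1, 6.3]
opening: 0.548
```

Emit:
carry_out --pt "0.001 0 -0.001" --pt "0.001 0 -0.001" --pt "0.001 0 -0.001" --roll '[0, 0, 0]'

```text
clock: 15.87
tool_pos: [0.459, 0.1552, 0.0365]
eef_rot: [0.722, 0.692, 0.001, -0.003]
contact_force: [-4.1, -0.1, 7.4]
opening: 0.554
```

Emit:
carry_out --pt "0 0 0" --pt "0 0 0" --pt "0 0 0" --roll '[0, 0, 0]' --gripper 0.6

```text
clock: 16.12
tool_pos: [0.4599, 0.1552, 0.0364]
eef_rot: [0.722, 0.692, 0.002, -0.002]
contact_force: [0.2, 0.2, -0.1]
opening: 0.599
```

Emit:
carry_out --pt "0 0 0" --pt "0 0 0.003" --pt "0 0 0.008" --pt "0 0 0.016" --pt "0 0 0.03" --roll '[0, 0, 0, 0, 0]' --gripper 0.63

```text
clock: 16.53
tool_pos: [0.4594, 0.155, 0.0663]
eef_rot: [0.722, 0.692, 0.001, -0.002]
contact_force: [1.2, 0.1, 0.3]
opening: 0.629
```

Emit:
carry_out --pt "0 0 0.03" --pt "0 0 0.07" --pt "0 0 0.11" --pt "0 -0.04 0.15" --pt "0 -0.08 0.17" --pt "0 -0.12 0.17" --pt "0 -0.16 0.17" --pt "0 -0.16 0.17" --roll '[0, 0, 0, 0, 0, 0, 0, 0]'

```text
clock: 17.2
tool_pos: [0.4585, -0.0126, 0.2369]
eef_rot: [0.725, 0.689, -0.001, -0.001]
contact_force: [-0.2, -0.3, -1.2]
opening: 0.63
```

Run:
```python
from h import *
o=[]
for n,(r,c) in(('scene',(180,330)),('top',(220,130))):
    p=snapshot(n);o.append(cv2.cvtColor(p['img'],cv2.COLOR_RGB2BGR)[r:r+80,c:c+100])
    save(p['img'],n+'9.png')
    X,u,v=pts(p);cc=p['img'][v,u].astype(int)
    m=(cc[:,0]-cc[:,2]>35)&(abs(X[:,0]-.461)<.05)&(abs(X[:,1]-.154)<.042)&(X[:,2]<.08)
    P=X[m];print(n,m.sum(),P.mean(0).round(3),P.min(0).round(3),P.max(0).round(3))
    for a in np.arange(.41,.51,.008):
        k=m&(X[:,0]>=a)&(X[:,0]<a+.008)
        if k.sum()>3: print(round(a,3),k.sum(),np.percentile(X[k,2],90).round(4),X[k,1].mean().round(3))
cv2.imwrite('pics/end.png',cv2.resize(np.hstack(o),None,fx=4,fy=4,interpolation=cv2.INTER_CUBIC))
print(status.get_state()['contact_force'],status.get_state()['qd'].round(3))
```

```text
scene 171 [0.456 0.159 0.033] [0.411 0.14  0.008] [0.477 0.18  0.042]
0.41 4 0.0192 0.165
0.434 22 0.0396 0.157
0.442 34 0.0394 0.16
0.45 29 0.0394 0.161
0.458 35 0.0389 0.158
0.466 33 0.0392 0.158
0.474 14 0.0379 0.164
top 186 [0.455 0.157 0.034] [ 0.434  0.137 -0.001] [0.476 0.185 0.046]
0.434 31 0.0432 0.159
0.442 42 0.0422 0.157
0.45 42 0.0417 0.156
0.458 27 0.0401 0.158
0.466 34 0.0418 0.156
0.474 9 0.0372 0.162
[-0.31758833  0.13790045  1.0079667 ] [-0.078  0.009 -0.055 -0.007 -0.013 -0.025 -0.032]
```

View pics/end.png

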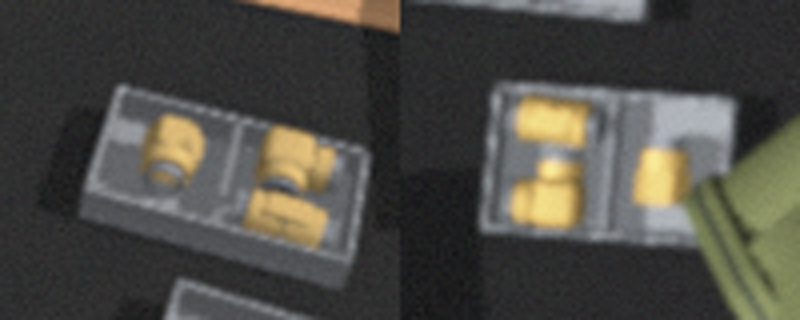

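The fitting lies level in the empty half: scene crop (172,155), top crop (662,178). Its upper surface is at about 0.040 m along its whole length, and the spares look undisturbed.

Emit:
carry_out --pt "0 0 0" --pt "0 0 0" --pt "0 0 0" --roll '[0, 0, 0]'

```text
clock: 17.55
tool_pos: [0.4589, -0.0074, 0.2368]
eef_rot: [0.723, 0.691, 0.0, -0.002]
contact_force: [-0.2, 0.5, -0.3]
opening: 0.63
```

```bash
python3 -c "
from h import *
print(status.get_state()['qd'].round(3)); print(finish_job())"
```

```text
[-0.009  0.002 -0.001 -0.001  0.001 -0.002  0.001]
the job is handed in; nothing more can be done
None
```

The stop end is off the pipe and lying on its side in the empty half of the tray with the spares. The job was handed in at about 17.6 s; no verdict is reported.

**What I did:** I felt the pipe with a fingertip to set the height and gripped the fitting along its axis, one finger on the ring and one on the closed end. I pushed it about 5.2 mm until it stopped, then squeezed the ring in at 25 N. It drew off along the slope with about 3 N or less at the wrist. I lowered it until it touched the tray floor, pressed it down level and let go.

**Last checks:**
- **Fitting:** it lies level in both cameras. Its top is at about 0.040 m, which matches the 4 mm floor plus 36 mm body, and its middle is near (0.456, 0.158) m, inside the empty half.
- **Other things:** the spares look undisturbed. I did not measure the tools, sockets and offcut at the end, but the arm did not touch them.
- **Robot:** the arm was clear of everything, with forces at noise level. The wrist readings between moves never passed about 11 N.

**Disagreements:** the two cameras differed by about 2 mm in height, settled by touching the pipe. The ring-in opening read about 44.5 mm where 45.7 mm was expected. The picture showed the ring flush, and the fitting came off freely.

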